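# Hold the test kiln's lid at the inspection mark

## Robot

A 6-joint arm with a two-finger parallel gripper is mounted at the origin on the work surface. World frame = base frame: x ahead of the robot, y to its left, z up, the work surface at z = 0. Lengths are in mm, angles in rad, forces in N, time in s.
With the tool pointing down it reaches from about 325 to 775 mm from the base axis. Payload 5.5 kg.
Tool frame: the origin (TCP) lies at the very end of the fingers, on their centre line; the grasp point (between the pads) lies 19 mm behind it (ctrl.tcp_to_grasp is the distance from the TCP to the grasp point, in mm); z points along the fingers, y is the direction in which the jaws open and shut (so a half turn about z gives the same grasp; the last joint's range is limited). The gripper opens to 85 mm and grips with 20 to 120 N. Pads are 22 mm wide; open, the fingers measure 114 mm over their backs; the gripper's body (76 mm by 85 mm) begins 54 mm behind the grasp point. The pads swing forward as they close: fully open they stand 13 mm farther back than shut.
Start: joints at [-1.185, 0.091, 1.231, -0, 1.82, -0.057], TCP at [257.084, -542.148, 231.275] pointing down, gripper open.
Joint ranges: [-2.87, 2.87], [-0.86, 2.18], [0.17, 2.46], [-1.51, 4.65], [0.06, 2.69], [-2.65, 2.65]. Speed limits (rad/s): [2.57, 2.57, 3.01, 3.14, 3.14, 3.14].

## Interface

Orientations are given as a 3x3 rotation matrix whose columns are the frame's x, y, z axes.
In Python, from workcell import ctrl gives the robot as it stands.
- The arm moves only by the tool jog_arm, never from a script. Its argument "increments" is a list that holds one entry, the list of rows, each a list of 7 numbers: the opening, from -1 (shut) to 1 (fully open), so that 0 is half open, then the shift along the tool's x, y, z in cm, then the turn, a rotation vector about the tool's x, y, z in degrees. A call has 1 to 10 rows; each row shifts and turns the pose as measured when the row begins, along the tool's axes as they then stand; what a row does not reach is not made up. A row lasts 1/10 s, in which the tool goes at most 50 mm and 8.59 degrees, less where a joint would pass 70% of its speed; a pose out of reach is approached as far as the arm can. A call with a gripper value outside its range is refused whole. The fingers move at their own pace and stop on an object; "force" is the grip in N (left out, the last holds). Time passes only in rows, so rows that do not move let the fingers close. It gives the time, the measured TCP pose, the force and the opening at its end, in the units of the state.
- ctrl.sense(): the state, without advancing time (a new reading comes with each control period).
- ctrl.camera(name): name is "scene" or "top"; returns the picture (420x560x3 uint8, red, green, blue); there is no depth.
- ctrl.get_calibration(name): a dict with "mtx" (3x3 intrinsics, pixels), "pose" (4x4, takes a point from camera to world coordinates). Camera axes: x right, y down, z forward; pixel columns grow to the right and rows downward; lengths in mm; the calibration is good to about 2 mm. A picture is of the moment at which its call begins. get_calibration takes no time and is no camera call.
- ctrl.finish_job(): hands the job in, once; it reports no verdict.
The state is a dict: "t": time; "q": joint angles; "dq": joint speeds; "joint_torque": joint torques, N m; "tool_pos": TCP position; "eef_rot": TCP orientation; "force": force on the tool from outside, world axes, zero at the start; "wrist_torque": the same for the moment, N m; "grip_width": finger opening in mm.
Only numpy, scipy, OpenCV 4.12 (cv2) and the standard library are available. Lean on these libraries where they do the work, as an engineer would, in place of code of your own. Each camera call takes 0.05 s, during which the arm holds its last target.

## Task

Open the cold test kiln for inspection: draw the sliding bolt on its lid fully back out of the keeper, then swing the lid up until its pointer pin stands level with the brass mark clip on the quadrant. Finish while holding the lid steady there, for it falls shut if let go; your hand alone must carry it. Leave the mark clip and the pots and tools in and around the kiln where they are.

Things in the scene. Friction and masses are not known exactly. Their poses are not given: they have to be found in the camera images.
- kiln: Grey box-shaped bench-top test kiln, cold, fixed to the bench, turned up to 0.3 rad. 220 (its x) x 200 (its y) x 140 mm high without lid; open top, walls 30 mm, inner floor 45 mm up. Origin: centre of its underside, on the bench; z up, x towards the face with dial and quadrant, which looks away from the robot. The lid's hinge line runs along kiln x at y = +100, z = 150 mm.
- keeper (a point): Middle of the underside of the bridge of the steel keeper (arch) on the kiln's -x face, at kiln x = -120, y = -55, z = 180 mm. 12 mm thick along x, 38 mm wide, its top 188 mm above the bench. The bolt's end lies under it.
- lid (a joint): Lid angle (rad): 0 shut, growing as its handle edge (-y side) rises; range 0 to 1.3. Free hinge along kiln x: it stays nowhere and falls shut. Slab 220 x 200 x 20 mm, top 160 mm above the bench when shut, about 0.5 to 0.9 kg (2 to 4 N upward at the handle). While the bolt is under the keeper the lid cannot lift.
- lid_hinge (a point): Point on the lid's hinge line, in the middle of its length (kiln x = 0, y = +100, z = 150 mm); its axes turn with the lid and at joint lid = 0 agree with the kiln's.
- lid_handle (a point): Middle of the lid's round wooden bar handle: 14 mm thick, 120 mm long along kiln x, 55 mm out from the lid's -y edge on two thin arms at kiln x = -55 and +55 mm; 255 mm from the hinge line. Shut, it is 150 mm above the bench with free space around: pinch it from above across the bar. The gripper can stay pointing down while the round bar turns between the pads.
- bolt (a joint): Travel of the sliding bolt on the lid (m): 0 fully under the keeper, 0.045 fully back. Positive is along kiln +x (away from the robot). Stays where it is left; friction about 1.5 N. The bar leaves the keeper at 0.019.
- bolt_knob (a point): Centre of the top of the bolt's upright round knob: diameter 17 mm, 42 mm tall, on a 12 mm square steel bar lying on the lid along kiln x at kiln y = -55 mm. Shut, the knob's top is 220 mm, the bar's top 178 mm above the bench. At joint bolt = 0 the knob is at kiln x = -30 mm; low guides (top 184 mm) stand at x = -92 and +65 mm.
- clip (a joint): Angle at which the mark clip sits on the quadrant (rad), measured like joint lid: lid and clip agree when the pin is at the mark. Stiff; stays put unless pushed; between 0.35 and 0.72.
- pin (a point): End of the lid's pointer pin: a thin steel pin, 7 mm diameter, sticking 33 mm out of the lid's +x edge, 185 mm from the hinge line, passing just outside the quadrant strip.
- mark (a point): The mark: outer end of the small brass clip (36 mm radial, 6 mm thick, tab towards +x) on the quadrant: an upright aluminium arc strip at kiln x = 118 to 124 mm, 150 to 168 mm from the hinge line, reaching 280 mm above the bench. The point is 185 mm from the hinge line at kiln x = 140; with lid and clip angles equal it coincides with pin.
- bisque_cup_a: Small terracotta cup inside the kiln, 52 mm wide, 50 mm high, origin under its centre. Bystander.
- bisque_cup_b: Small white cup inside the kiln, 48 mm wide, 42 mm high, origin under its centre. Bystander.
- crock: Two-handled terracotta crock, 170 mm wide (204 over the handles), 150 mm high, left of the kiln, origin under its centre. Bystander.
- vase: Tall flared terracotta vase, 120 mm foot, 190 mm high, far left, origin under its centre. Bystander.
- wood_block: Wooden block 90 x 60 x 45 mm on the right, origin under its centre. Bystander.
- stilt: Pale upright kiln post, 34 mm diameter, 70 mm high, standing 60 to 90 mm off the kiln's -x face, origin under its centre. Bystander.
- brush: Brush lying on the right, about 200 mm long, origin under it. Bystander.
- board: Grey ribbed board 260 x 180 x 18 mm lying at the far right, origin under its centre. Bystander.

How it is judged (in metres and radians):
On the way, in this order (a step that is already met when the one before it is completed fails the run):
1. the bolt is drawn back (at least 35 of its 45 mm) while the lid is still shut (value of joint bolt above 0.035 m and value of joint lid below 0.05 rad), for 0.1 s.
2. the lid's pin stands at the mark, lid carried by the fingers (distance between pin and mark below 0.014 m and contact force between the fingers and lid above 1 N), for 0.2 s.
At the end, for the whole second after the job is handed in: The pin is within 14 mm of the mark (about 0.075 rad), the lid is still (under 0.05 rad/s), the fingers bear on it with more than 1 N and no other thing touches it, and the bolt is still drawn back at least 35 mm (all of step 2 and value of joint bolt above 0.035 m and velocity of joint lid between -0.05 and 0.05 rad/s and contact force between lid and bisque_cup_a below 0.3 N and contact force between lid and bisque_cup_b below 0.3 N and contact force between lid and crock below 0.3 N and contact force between lid and vase below 0.3 N and contact force between lid and wood_block below 0.3 N and contact force between lid and stilt below 0.3 N and contact force between lid and brush below 0.3 N and contact force between lid and board below 0.3 N); the arm keeps its last pose, push and grip.
It fails at once if the mark clip is pushed more than 6 mm along the quadrant (distance of mark from where it was at the start of the episode above 0.006 m).
It fails at once if a bystander is moved more than 30 mm (distance of any of bisque_cup_a, bisque_cup_b, crock, vase, wood_block, stilt, brush, board from where it was at the start of the episode above 0.03 m).
It also fails if it takes over 43 s, if anything falls off the work surface, if the arm or the gripper's body presses on something with over 40 N, if the wrist force passes 120 N, or if a joint passes its speed limit or range.

## Working session

There is one attempt and no reset: what is moved stays moved. The work goes in short steps, Python scripts to look and compute and a tool call to move; the robot and the scene stay as the last step left them, time stands still between calls to the robot, and variables do not carry over. Pictures are saved under pics/ and viewed, and the job is handed in when it is done.

Besides the shell and the picture viewer there is one more tool, called after "Emit:" by a JSON object that holds its "method" and its "body", one argument or row to a line. jog_arm: Moves the arm, as the interface text tells. Its arguments: {"type":"object","properties":{"increments":{"type":"array"},"force":{"type":"number"}},"required":["increments"]}

```bash
ls; mkdir -p pics
python3 - <<'E'
from workcell import ctrl
import cv2
for n in("scene","top"):
    im=ctrl.camera(n); cv2.imwrite(f"pics/{n}0.png",im[:,:,::-1])
    c=ctrl.get_calibration(n); print(n,c)
s=ctrl.sense(); print(s)
E
```

```text
pics
scene {'mtx': array([[483.64479795,   0.        , 274.38706284],
       [  0.        , 483.64479795, 215.91320651],
       [  0.        ,   0.        ,   1.        ]]), 'pose': array([[ 7.67824275e-01,  4.04060916e-01, -4.97172666e-01,
         1.28406477e+03],
       [ 6.40655425e-01, -4.87349023e-01,  5.93339327e-01,
        -8.36967420e+02],
       [-2.55138101e-03, -7.74096704e-01, -6.33062227e-01,
         1.07048843e+03],
       [ 0.00000000e+00,  0.00000000e+00,  0.00000000e+00,
         1.00000000e+00]])}
top {'mtx': array([[530.95326774,   0.        , 282.87231995],
       [  0.        , 530.95326774, 203.37812737],
       [  0.        ,   0.        ,   1.        ]]), 'pose': array([[ 8.58757391e-02, -9.73046167e-01,  2.14024565e-01,
         2.42199647e+02],
       [-9.96302648e-01, -8.33255185e-02,  2.09258685e-02,
        -1.14195641e+01],
       [-2.52812832e-03, -2.15030265e-01, -9.76604113e-01,
         1.65337212e+03],
       [ 0.00000000e+00,  0.00000000e+00,  0.00000000e+00,
         1.00000000e+00]])}
{'t': 0.1, 'q': array([-1.18470692e+00,  9.17849455e-02,  1.23181354e+00,  2.02269081e-05,
        1.81979049e+00, -5.67080108e-02]), 'dq': array([ 1.28942240e-04, -2.12291772e-03, -1.30760310e-03,  8.67151763e-04,
       -1.07699388e-03, -7.48512920e-05]), 'joint_torque': array([ 3.74960291e-03, -4.60217357e+01, -4.19219220e+01,  1.22820625e-04,
        1.05499016e-02,  1.04004980e-05]), 'tool_pos': array([ 256.98211643, -541.88977649,  230.23596876]), 'eef_rot': array([[ 9.03554505e-01,  4.28472663e-01, -6.58276907e-04],
       [ 4.28473152e-01, -9.03552967e-01,  1.67147097e-03],
       [ 1.21391566e-04, -1.79231911e-03, -9.99998386e-01]]), 'force': array([ 0.79594431, -0.8296405 , -0.44833518]), 'wrist_torque': array([-0.00503616,  0.0572358 , -0.04462437]), 'grip_width': 85.43600588378142}
```

View pics/scene0.png

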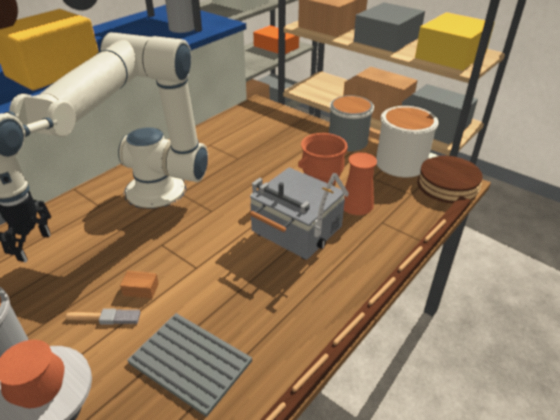

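View pics/top0.png

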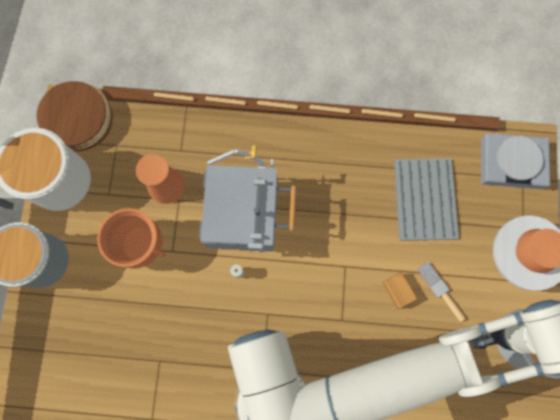

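Run:
```python
import cv2
a=cv2.imread("pics/scene0.png")[150:260,230:390]; b=cv2.imread("pics/top0.png")[135:285,180:330]
cv2.imwrite("pics/sc0z.png",cv2.resize(a,None,fx=5,fy=5,interpolation=cv2.INTER_CUBIC)); cv2.imwrite("pics/top0z.png",cv2.resize(b,None,fx=4,fy=4,interpolation=cv2.INTER_CUBIC))
```

```text
(no output)
```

View pics/sc0z.png

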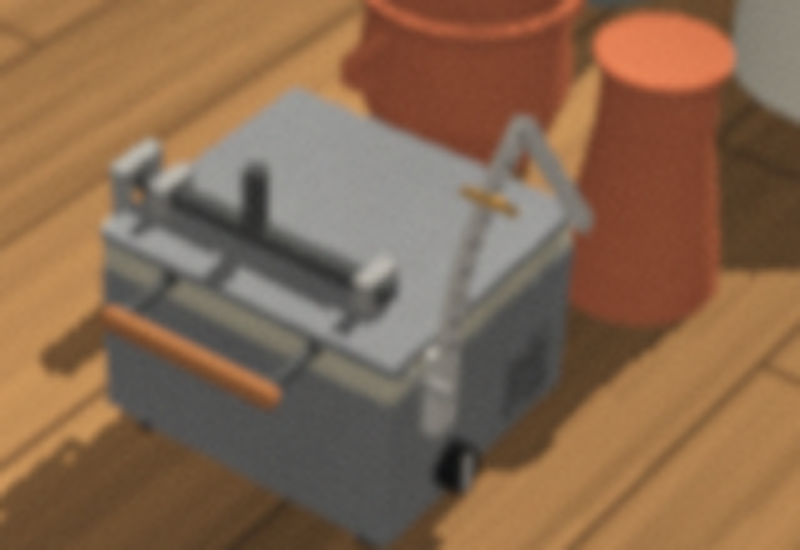

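View pics/top0z.png

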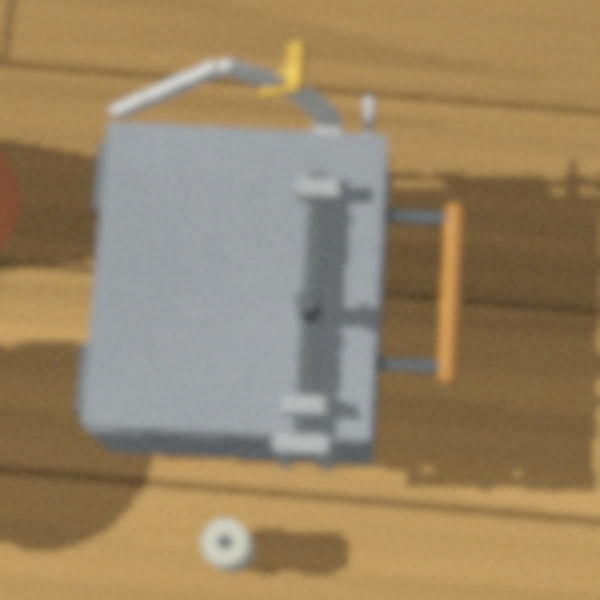

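```bash
cat > h.py <<'E'
from workcell import ctrl
import numpy as np, cv2
C={n:ctrl.get_calibration(n) for n in("scene","top")}
def ray(n,p):
    c=C[n]; d=np.linalg.inv(c["mtx"])@[p[0],p[1],1.]; return c["pose"][:3,3],c["pose"][:3,:3]@d
def plane(n,p,z):
    o,d=ray(n,p); return o+d*(z-o[2])/d[2]
def tri(ps,pt):
    o1,d1=ray("scene",ps);o2,d2=ray("top",pt)
    d1=d1/np.linalg.norm(d1);d2=d2/np.linalg.norm(d2)
    s=np.linalg.lstsq(np.c_[d1,-d2],o2-o1,rcond=None)[0]
    a=o1+s[0]*d1;b=o2+s[1]*d2; return (a+b)/2,np.linalg.norm(a-b)
def proj(n,X):
    c=C[n];P=np.linalg.inv(c["pose"]); x=c["mtx"]@(P[:3,:3]@np.asarray(X,float)+P[:3,3]); return x[:2]/x[2]
E
cat > a.py <<'E'
from h import *
np.set_printoptions(precision=1,suppress=True)
T=lambda u,v:((u+.5)/4+180-.5,(v+.5)/4+135-.5)
S=lambda u,v:((u+.5)/5+230-.5,(v+.5)/5+150-.5)
# handle by orange mask
im=cv2.imread("pics/top0.png");hsv=cv2.cvtColor(im,cv2.COLOR_BGR2HSV)
m=cv2.inRange(hsv,(5,120,150),(18,255,255));m[:,:283]=0;m[:,300:]=0;m[:180]=0;m[235:]=0
n,l,st,ce=cv2.connectedComponentsWithStats(m);i=1+np.argmax(st[1:,4]);print(st[i],ce[i])
ys,xs=np.nonzero(l==i);r=cv2.fitLine(np.c_[xs,ys].astype(np.float32),2,0,.01,.01).ravel();print(r)
h=plane("top",ce[i],157);print("handle T",h)
e1=plane("top",T(453,203),150);e2=plane("top",T(446,380),150);print("ends",e1,e2,(e1+e2)/2,np.linalg.norm(e1-e2),np.arctan2(*(e1-e2)[1::-1]))
print("handle tri",tri(S(107,316),T(446,380)),tri(S(275,396),T(453,203)))
L=[plane("top",T(*p),160) for p in((108,124),(387,137),(375,442),(82,430))];
for k in range(4):
    d=L[(k+1)%4]-L[k];print(L[k],np.linalg.norm(d),np.arctan2(d[1],d[0]))
print("knob plane",plane("top",T(311,312),220),tri(S(257,168),T(311,312)))
print("clip",tri(S(515,212),T(295,42)),tri(S(462,190),T(264,93)))
print("stilt",plane("top",T(225,541),70))
E
python3 a.py
```

```text
[289 185   7  46 218] [291.8 207.6]
[  0.   -1.  291.8 207.6]
handle T [560.  -6. 157.]
ends [627.8  -3.7 150. ] [496.9  -9.4 150. ] [562.3  -6.6 150. ] 131.03839115209416 0.04362252934874522
handle tri (array([497.2,  -9. , 150.5]), np.float64(1.1269281279510734)) (array([625.9,  -4.4, 154.8]), np.float64(1.7534553632050578))
[663.2 252.7 160. ] 204.43187299195094 -1.5339021111077447
[670.7  48.4 160. ] 224.38606767745696 -3.0908410724000173
[446.6  37.  160. ] 207.92915658012862 1.6152359297407841
[437.4 244.7 160. ] 225.9337381440095 0.035203168746150704
knob plane [524.4  87.  220. ] (array([527.8,  90.4, 218.7]), np.float64(9.027552196591659))
clip (array([704.3, 113. , 257.5]), np.float64(2.117049262783867)) (array([664.5, 127.6, 248.2]), np.float64(13.292130099084925))
stilt [375.6 144.3  70. ]
```

```bash
cat > b.py <<'E'
from h import *
np.set_printoptions(precision=2,suppress=True)
T=lambda u,v:((u+.5)/4+180-.5,(v+.5)/4+135-.5)
S=lambda u,v:((u+.5)/5+230-.5,(v+.5)/5+150-.5)
psi=.042;R=np.array([[np.cos(psi),-np.sin(psi),0],[np.sin(psi),np.cos(psi),0],[0,0,1]]);K=np.array([554.5,147.5,0])
def cyl(n,p,r):
    o,d=ray(n,p);o=R.T@(o-K)-[0,100,150];d=R.T@d
    a=d[1]**2+d[2]**2;b=o[1]*d[1]+o[2]*d[2];c=o[1]**2+o[2]**2-r*r
    s=(-b-np.sqrt(b*b-a*c))/a;q=o+s*d;return q[0],np.arctan2(q[2],-q[1])
if __name__=="__main__":
    for r in(175,185):print(r,cyl("top",T(295,42),r),cyl("scene",S(515,212),r),"pin",cyl("top",T(369,98),185),cyl("scene",S(433,353),185))
    for th in(.6,.65,.7):
        X=R@np.array([140,100-185*np.cos(th),150+185*np.sin(th)])+K;print(th,X,proj("scene",X),proj("top",X))
    print(S(515,212),T(295,42))
E
python3 b.py
```

```text
175 (np.float64(149.87098694283986), np.float64(0.6444036898249594)) (np.float64(146.41671463477644), np.float64(0.6476816615894683)) pin (np.float64(nan), np.float64(nan)) (np.float64(125.55088273890476), np.float64(0.11118120882382607))
185 (np.float64(144.96945066459892), np.float64(0.7040538294787471)) (np.float64(150.68114294461498), np.float64(0.6503146852611386)) pin (np.float64(nan), np.float64(nan)) (np.float64(125.55088273890476), np.float64(0.11118120882382607))
0.6 [696.59 100.74 254.46] [328.15 193.71] [257.81 148.8 ]
0.65 [696.36 106.14 261.96] [329.37 190.66] [255.71 147.86]
0.7 [696.12 111.92 269.18] [330.65 187.62] [253.46 146.93]
(332.6, 192.0) (253.375, 145.125)b.py:9: RuntimeWarning: invalid value encountered in sqrt
  s=(-b-np.sqrt(b*b-a*c))/a;q=o+s*d;return q[0],np.arctan2(q[2],-q[1])
```

Emit:
{"method": "jog_arm", "body": {
  "increments": [
    [[0,0,0,-2.5,0,0,7.67],[0,0,0,-2.5,0,0,7.67],[0,0,0,-2.5,0,0,7.67],[0,2,-4.3,0,0,0,0],[0,2,-4.3,0,0,0,0],[0,2,-4.3,0,0,0,0],[0,2,-4.3,0,0,0,0],[0,2,-4.3,0,0,0,0],[0,2,-4.3,0,0,0,0],[0,0,0,0,0,0,0]]
  ],
  "force": 40
}}

```text
t: 1.1
tool_pos: [373.4, -273.0, 300.5]
eef_rot: [[1.0, 0.02, -0.007], [0.02, -1.0, 0.018], [-0.007, -0.018, -1.0]]
force: [0.2, -0.4, -0.0]
grip_width: 42.5
```

Emit:
{"method": "jog_arm", "body": {
  "increments": [
    [[0,1.8,-4.0,0,-0.5,0,-1.2],[0,1.8,-4.0,0,0,0,0],[0,1.8,-4.0,0,0,0,0],[0,1.8,-4.0,0,0,0,0],[0,1.8,-4.0,0,0,0,0],[0,1.8,-4.0,0,0,0,0],[0,1.8,-4.0,0,0,0,0],[0,1.8,-4.0,0,0,0,0],[0,1.6,-3.6,0,0,0,0],[0,0,0,0,0,0,0]]
  ]
}}

```text
t: 2.1
tool_pos: [525.0, 96.9, 295.6]
eef_rot: [[0.999, 0.034, -0.015], [0.034, -0.999, 0.006], [-0.014, -0.007, -1.0]]
force: [0.1, -0.2, -0.1]
grip_width: 42.5
```

Emit:
{"method": "jog_arm", "body": {
  "increments": [
    [[0,0.2,0.6,1,-0.3,0.8,-0.4],[0,0,0,1.5,0,0,0],[0,0,0,1.5,0,0,0],[0,0,0,1.5,0,0,0],[0,0,0,1.0,0,0,0],[0,0,0,0,0,0,0]]
  ]
}}

```text
t: 2.7
tool_pos: [528.0, 86.0, 225.6]
eef_rot: [[0.999, 0.039, -0.004], [0.039, -0.999, -0.002], [-0.004, 0.002, -1.0]]
force: [0.5, 0.2, -0.0]
grip_width: 42.3
```

```bash
cat > z.py <<'E'
import sys
from h import *
k=sys.argv[1]
a=ctrl.camera("scene");b=ctrl.camera("top")
cv2.imwrite(f"pics/s{k}.png",a[:,:,::-1]);cv2.imwrite(f"pics/t{k}.png",b[:,:,::-1])
a=cv2.resize(a[140:260,230:380,::-1],None,fx=4,fy=4,interpolation=cv2.INTER_CUBIC)
b=cv2.resize(b[135:285,180:330,::-1],None,fx=3.2,fy=3.2,interpolation=cv2.INTER_CUBIC)
o=np.zeros((480,800,3),np.uint8)
if len(sys.argv)>2: cv2.imwrite(f"pics/z{k}.png",a if sys.argv[2]=="s" else b)
else: cv2.imwrite(f"pics/z{k}.png",np.hstack([cv2.resize(a,(440,352)),cv2.resize(b,(352,352))]))
s=ctrl.sense();print(s["t"],s["tool_pos"],s["force"],s["q"])
E
python3 z.py 1
```

```text
2.8 [528.44670443  86.28777275 227.48728389] [ 0.19457398  1.17838934 -0.1650959 ] [ 0.09958264 -0.08169256  1.4107305  -0.00204727  1.81444685  1.63020942]
```

View pics/z1.png

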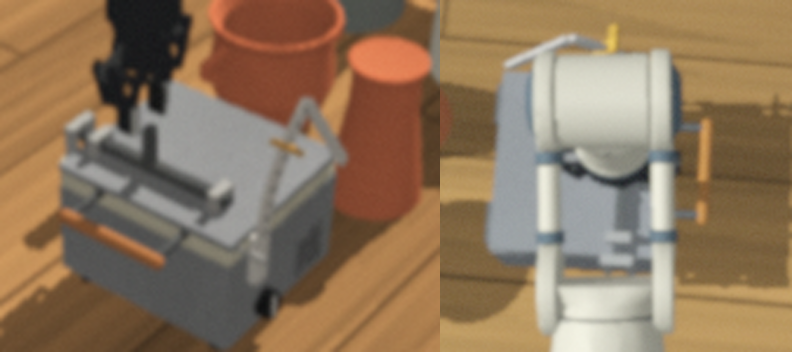

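Run:
```python
from h import *
a=cv2.imread("pics/s1.png")
z=cv2.resize(a[160:210,250:320],None,fx=10,fy=10,interpolation=cv2.INTER_CUBIC)
def mk(X,c):
    p=proj("scene",X); q=((p-[250,160]+.5)*10-.5).astype(int); cv2.circle(z,tuple(int(v) for v in q),5,c,-1); print(p)
mk((528.4,86.3,227.5),(0,0,255)); mk((526.8,91.2,220),(0,255,0)); mk((526.8,91.2,178),(0,255,0))
cv2.imwrite("pics/z1b.png",z)
```

```text
[278.84434257 181.81526656]
[279.45547144 182.92635824]
[279.39989245 194.05170974]
```

View pics/z1b.png

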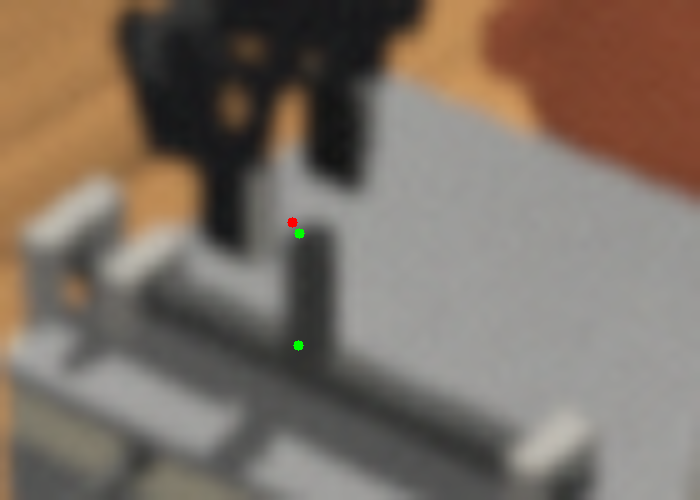

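Emit:
{"method": "jog_arm", "body": {
  "increments": [
    [[0,0.1,-0.5,0.8,0,0,0],[0,0,0,1.2,0,0,0],[0,0,0,1.2,0,0,0],[0,0,0,0.5,0,0,0],[0,0,0,0,0,0,0]]
  ]
}}

```text
t: 3.3
tool_pos: [530.0, 91.7, 189.4]
eef_rot: [[0.999, 0.04, 0.002], [0.04, -0.999, -0.002], [0.002, 0.002, -1.0]]
force: [-0.3, 0.3, 1.2]
grip_width: 42.7
```

```bash
python3 z.py 2 s
```

```text
3.4 [530.32273998  91.6577046  190.3569149 ] [-0.50174776 -0.17732638  0.65410891] [ 0.10915898 -0.08209696  1.47667476 -0.00197401  1.74446546  1.63984505]
```

View pics/z2.png

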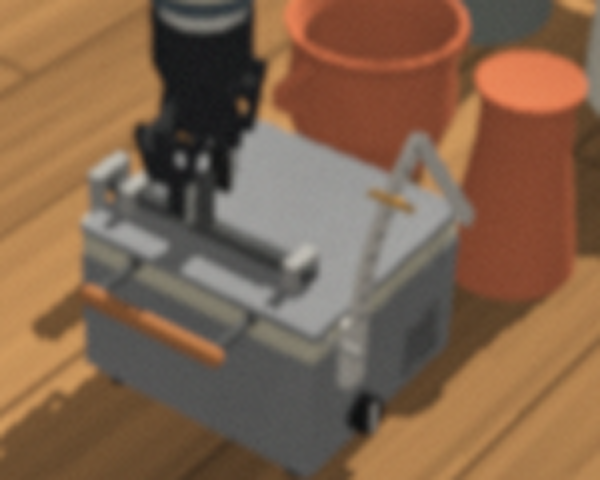

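Emit:
{"method": "jog_arm", "body": {
  "increments": [
    [[-1,0,0,0,0,0,0],[-1,0,0,0,0,0,0],[-1,0,0,0,0,0,0],[-1,0,0,0,0,0,0],[-1,0,0,0,0,0,0],[-1,0,0,0,0,0,0]]
  ],
  "force": 30
}}

```text
t: 4.0
tool_pos: [530.6, 91.7, 191.3]
eef_rot: [[0.999, 0.04, 0.004], [0.04, -0.999, -0.001], [0.004, 0.002, -1.0]]
force: [0.1, 0.0, -1.1]
grip_width: 15.8
```

Emit:
{"method": "jog_arm", "body": {
  "increments": [
    [[-1,0.5,0,0,0,0,0],[-1,0.5,0,0,0,0,0],[-1,0.5,0,0,0,0,0],[-1,0.5,0,0,0,0,0],[-1,0.5,0,0,0,0,0],[-1,0.5,0,0,0,0,0],[-1,0.5,0,0,0,0,0],[-1,0.5,0,0,0,0,0],[-1,0.4,0,0,0,0,0],[-1,0,0,0,0,0,0]]
  ]
}}

```text
t: 5.0
tool_pos: [570.5, 93.1, 191.4]
eef_rot: [[0.999, 0.04, -0.018], [0.04, -0.999, -0.003], [-0.018, 0.003, -1.0]]
force: [1.6, -1.1, -2.5]
grip_width: 16.3
```

Emit:
{"method": "jog_arm", "body": {
  "increments": [
    [[-1,0.3,0,0,0,0,0],[-1,0.3,0,0,0,0,0],[-1,0,0,0,0,0,0],[-1,0,0,0,0,0,0]]
  ]
}}

```text
t: 5.4
tool_pos: [570.9, 93.0, 191.3]
eef_rot: [[0.999, 0.041, -0.035], [0.041, -0.999, -0.005], [-0.035, 0.003, -0.999]]
force: [-3.3, -0.9, 0.2]
grip_width: 16.1
```

```bash
python3 z.py 3 s
```

```text
5.5 [570.90607435  93.05085658 191.34717588] [-4.0995015  -1.72513887 -0.79743025] [ 1.03492179e-01  6.03674035e-02  1.33384115e+00 -1.27857262e-03
  1.78217879e+00  1.63317340e+00]
```

View pics/z3.png

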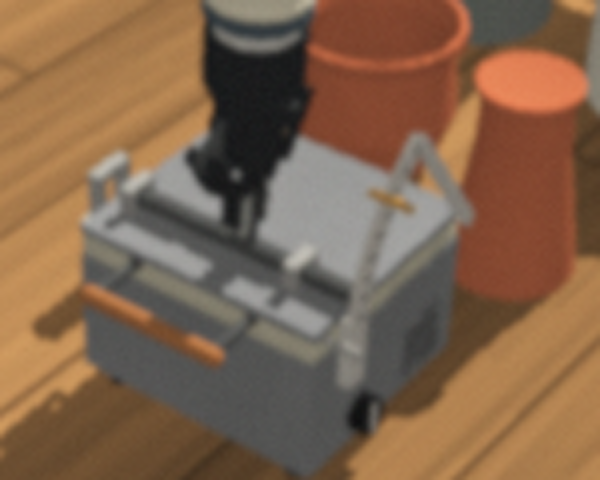

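Emit:
{"method": "jog_arm", "body": {
  "increments": [
    [[-1,0.3,0,0,0,1,0],[-1,0.3,0,0,0,1,0],[-1,0.2,0,0,0,0,0],[-1,0,0,0,0,0,0]]
  ]
}}

```text
t: 5.9
tool_pos: [571.0, 93.0, 191.3]
eef_rot: [[0.999, 0.042, -0.019], [0.042, -0.999, -0.005], [-0.019, 0.004, -1.0]]
force: [1.7, -0.5, -2.3]
grip_width: 16.0
```

```bash
python3 z.py 4 s
```

```text
6.0 [571.11550157  93.07106285 191.29313593] [-5.1715385  -0.541363    0.03710229] [ 0.10446822  0.0468566   1.34767369 -0.00296617  1.76638571  1.63299556]
```

View pics/z4.png

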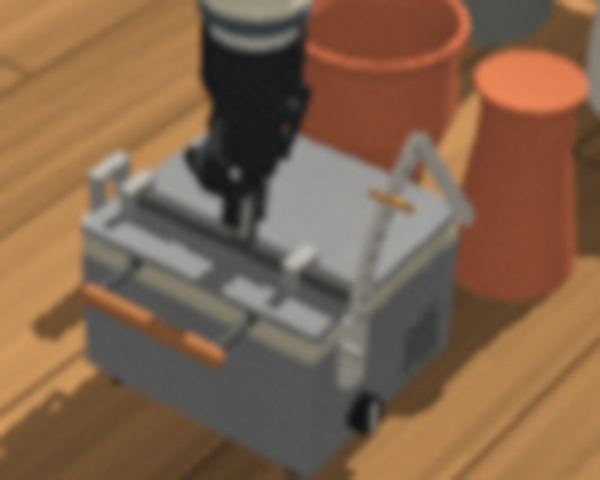

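Emit:
{"method": "jog_arm", "body": {
  "increments": [
    [[0,0,0,0,0,0,0],[0,0,0,0,0,0,0],[0,0,0,0,0,0,0],[0,0,0,-2.5,0,0,0],[0,0,0,-3,0,0.8,0],[0,0,0,-3,0,0,0],[0,-0.8,3.2,0,0,0,0],[0,-0.8,3.2,0,0,0,0],[0,-0.8,3.2,0,0,0,0],[0,-0.8,3.2,0,0,0,0]]
  ]
}}

```text
t: 7.0
tool_pos: [549.5, -35.3, 281.0]
eef_rot: [[0.999, 0.049, 0.007], [0.049, -0.999, -0.003], [0.007, 0.003, -1.0]]
force: [-0.4, -0.8, -0.4]
grip_width: 42.5
```

Emit:
{"method": "jog_arm", "body": {
  "increments": [
    [[-0.2,0,0,0,6.7,0,0],[-0.2,0,0,0,6.7,0,0],[-0.2,0,0,0,6.6,0,0],[-0.2,0,0,0,0,0,0],[-0.2,0,0,0,0,0,0]]
  ]
}}

```text
t: 7.5
tool_pos: [550.5, -40.1, 283.6]
eef_rot: [[0.999, 0.045, -0.001], [0.043, -0.937, 0.346], [0.015, -0.346, -0.938]]
force: [0.6, 0.5, 0.2]
grip_width: 34.3
```

```bash
python3 z.py 5 s
python3 - <<'E'
from h import *
s=ctrl.sense();R=s["eef_rot"];print(R.round(3))
print("to pregrasp",R.T@(np.array([541,-28,207])-s["tool_pos"]))
E
```

```text
7.6 [550.38125088 -39.12214489 283.58505611] [ 0.01898156  1.13147437 -0.06590376] [-0.33715937  0.02611238  1.2427797   0.36207498  1.97087863  1.31228118]
[[ 0.999  0.047 -0.001]
 [ 0.045 -0.937  0.346]
 [ 0.015 -0.346 -0.938]]
to pregrasp [-10.02493234  15.62383956  75.71246372]
```

View pics/z5.png

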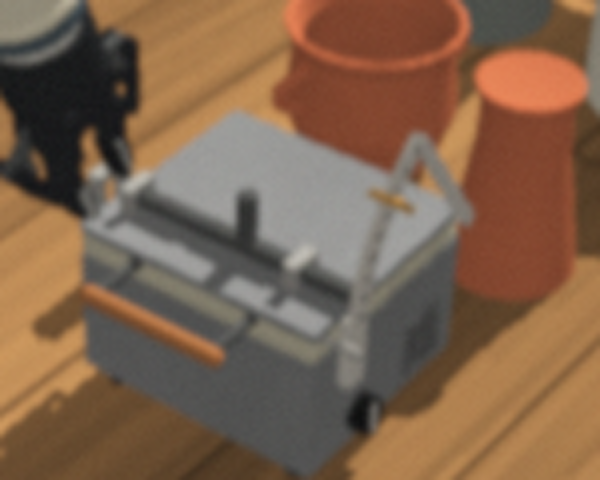

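Run:
```python
from h import *
a=proj("scene",(528,91,220))
for d in (35,40,45): print(d,proj("scene",(528+d,91+.042*d,220))-a)
```

```text
35 [9.34909621 4.10870868]
40 [10.70212886  4.70333482]
45 [12.05958759  5.29990612]
```

Emit:
{"method": "jog_arm", "body": {
  "increments": [
    [[-0.2,-0.5,0.8,2.5,0,0,0],[-0.2,-0.5,0.8,2.5,0,0,0],[-0.2,0,0,2.5,0,0,0],[-0.2,0,0,0,0,0,0]]
  ]
}}

```text
t: 8.0
tool_pos: [541.9, -24.8, 208.3]
eef_rot: [[0.998, 0.057, 0.003], [0.052, -0.94, 0.338], [0.022, -0.338, -0.941]]
force: [-0.6, 0.0, 0.3]
grip_width: 34.0
```

```bash
python3 z.py 6
python3 - <<'E'
from h import *
s=ctrl.sense();R=s["eef_rot"];print(R.round(3))
z=R[:,2]
print("to grasp",R.T@(np.array([541,-7.3,150])+19*z-s["tool_pos"]))
E
```

```text
8.1 [543.12165987 -25.72362391 212.27247122] [-0.42778672 -0.67687586 -0.00693852] [-0.31556343 -0.02543098  1.41859757  0.34145757  1.83576544  1.27428137]
[[ 0.998  0.058  0.008]
 [ 0.052 -0.94   0.337]
 [ 0.027 -0.336 -0.941]]
to grasp [-2.84963883  3.50483577 83.81811256]
```

View pics/z6.png

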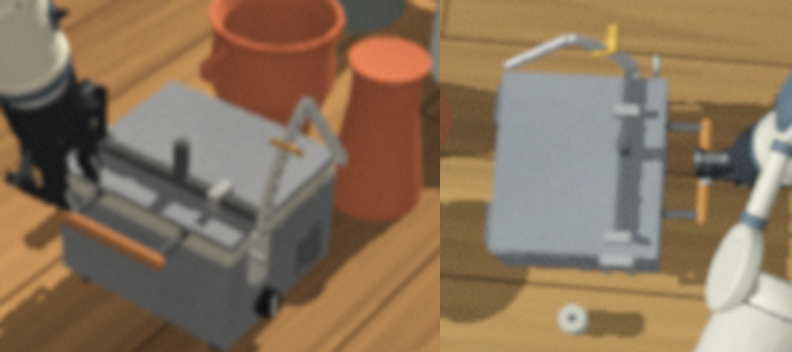

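Run:
```python
from h import *
ims=[cv2.cvtColor(cv2.imread(f"pics/{f}.png"),cv2.COLOR_BGR2GRAY).astype(np.float32) for f in("scene0","s5","s6")]
# knob columns: dark weighted centroid in rows near upper half
for im,c,r in((ims[0],281,188),(ims[1],291,193),(ims[2],291,193)):
    for dr in(-2,0,2):
        w=im[r+dr,c-7:c+8]; d=np.clip(np.median(w)-25-w,0,None); print(r+dr,(d*np.arange(c-7,c+8)).sum()/d.sum())
t=ims[0][178:196,274:289]
for im in ims[1:]:
    m=cv2.matchTemplate(im[170:215,265:310],t,cv2.TM_CCOEFF_NORMED);_,v,_,p=cv2.minMaxLoc(m);x,y=p
    q=lambda a,b,c:.5*(a-c)/(a-2*b+c)
    print(v,x+265-274+q(*m[y,x-1:x+2]),y+170-178+q(*m[y-1:y+2,x]))
ti=[cv2.cvtColor(cv2.imread(f"pics/{f}.png"),cv2.COLOR_BGR2GRAY).astype(np.float32) for f in("top0","t6")]
t=ti[0][206:220,250:264]
m=cv2.matchTemplate(ti[1][185:225,240:275],t,cv2.TM_CCOEFF_NORMED);_,v,_,p=cv2.minMaxLoc(m);print(v,p[0]+240-250,p[1]+185-206)
a=proj("top",(528,91,220))
for d in (35,40,45): print(d,proj("top",(528+d,91+.042*d,220))-a)
```

```text
186 280.5843621399177
188 280.62692307692305
190 280.568281938326
191 291.28880866425993
193 291.2508591065292
195 291.1967213114754
191 291.29411764705884
193 291.25
195 291.2197802197802
0.9912865161895752 10.724921 4.8279076
0.9912843704223633 10.725573 4.8228827
0.9962711930274963 1 -14
35 [  0.69348072 -12.37968146]
40 [  0.79197075 -14.13787781]
45 [  0.89031708 -15.89350873]
```

Emit:
{"method": "jog_arm", "body": {
  "increments": [
    [[-0.2,-0.2,0.3,1.5,0,1.0,0],[-0.2,0,0,2,0,0,0],[-0.2,0,0,2,0,0,0],[-0.2,0,0,1.5,0,0,0],[-0.2,0,0,0.8,0,0,0],[-0.2,0,0,0,0,0,0]]
  ]
}}

```text
t: 8.7
tool_pos: [548.7, -2.3, 148.4]
eef_rot: [[0.997, 0.068, 0.043], [0.05, -0.942, 0.331], [0.063, -0.327, -0.943]]
force: [-0.2, 0.6, 0.1]
grip_width: 34.4
```

```bash
python3 z.py 7
python3 - <<'E'
from h import *
s=ctrl.sense();R=s["eef_rot"];print(R.round(3))
z=R[:,2]
print("to grasp",R.T@(np.array([541,-7.3,150])+19*z-s["tool_pos"]))
E
```

```text
8.8 [549.08045628  -2.71588641 149.45350117] [ 0.11050375  0.15745798 -0.44134377] [-0.27495248 -0.05022604  1.55291449  0.33856463  1.68174643  1.26622228]
[[ 0.997  0.068  0.045]
 [ 0.049 -0.943  0.33 ]
 [ 0.064 -0.327 -0.943]]
to grasp [-8.24405915  3.59522773 16.60910927]
```

View pics/z7.png

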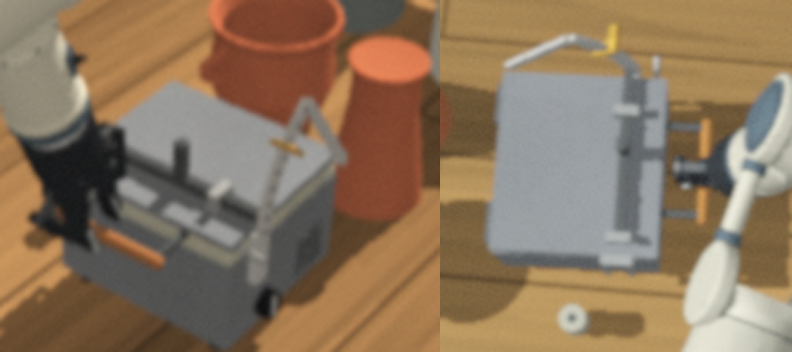

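Emit:
{"method": "jog_arm", "body": {
  "increments": [
    [[-0.2,-0.4,0.4,0.9,0,-2.5,0],[-0.2,-0.2,0,0.9,0,0,0],[-0.2,0,0,0,0,0,0],[-0.2,0,0,0,0,0,0]]
  ]
}}

```text
t: 9.2
tool_pos: [545.3, -1.7, 134.0]
eef_rot: [[0.998, 0.069, 0.007], [0.063, -0.943, 0.327], [0.029, -0.325, -0.945]]
force: [-0.5, -0.5, 0.2]
grip_width: 34.1
```

Run:
```python
from h import *
s=ctrl.sense();R=s["eef_rot"];print(R.round(3),s["force"])
z=R[:,2]
print("to grasp",R.T@(np.array([541,-7.3,150])+19*z-s["tool_pos"]))
```

```text
[[ 0.998  0.069  0.007]
 [ 0.063 -0.943  0.327]
 [ 0.029 -0.325 -0.945]] [-0.48826531 -0.50924507  0.20196183]
to grasp [-4.22345512 -0.25807532  2.04687106]
```

Emit:
{"method": "jog_arm", "body": {
  "increments": [
    [[-0.2,0,0,0.3,0,0,0],[-1,0,0,0,0,0,0],[-1,0,0,0,0,0,0],[-1,0,0,0,0,0,0],[-1,0,0,0,0,0,0],[-1,0,0,0,0,0,0]]
  ],
  "force": 40
}}

```text
t: 9.8
tool_pos: [545.8, -1.6, 132.1]
eef_rot: [[0.998, 0.067, 0.01], [0.06, -0.944, 0.325], [0.032, -0.324, -0.946]]
force: [-0.0, -0.4, -0.3]
grip_width: 12.7
```

```bash
python3 z.py 8
cat > arc.py <<'E'
from h import *
from b import R as RK,K
s=ctrl.sense();R=s["eef_rot"];p=s["tool_pos"];g=p-19*R[:,2]
k=RK.T@(g-K);print("grasp kiln",k.round(1),"lid est",np.arctan2(k[2]-150,100-k[1]),"rad",np.hypot(k[2]-150,100-k[1]),"force",s["force"].round(1),"t",s["t"])
print(R.round(3).tolist(), s["grip_width"])
E
python3 arc.py
```

```text
9.9 [545.75569959  -1.58965906 132.0812924 ] [ 0.89602578 -1.07654798 -0.45401309] [-0.26581409 -0.02442516  1.55692531  0.32414005  1.68259499  1.26406449]
grasp kiln [ -15.5 -154.8  150. ] lid est 0.000186307034177394 rad 254.75613031351847 force [ 0.9 -1.1 -0.5] t 9.9
[[0.998, 0.067, 0.01], [0.06, -0.944, 0.325], [0.032, -0.324, -0.946]] 12.632055610913122
```

View pics/z8.png

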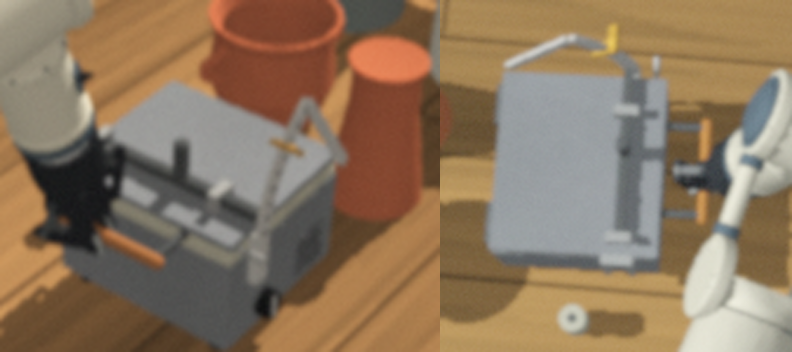

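Emit:
{"method": "jog_arm", "body": {
  "increments": [
    [[-1,0.04,-0.44,-1.19,0,0,0],[-1,0.04,-0.5,-1.17,0,0,0],[-1,0.04,-0.56,-1.14,0,0,0],[-1,0.05,-0.61,-1.12,0,0,0],[-1,0.05,-0.67,-1.08,0,0,0],[-1,0,0,0,0,0,0]]
  ]
}}

```text
t: 10.5
tool_pos: [545.6, 6.3, 198.9]
eef_rot: [[0.998, 0.066, 0.01], [0.059, -0.944, 0.324], [0.031, -0.322, -0.946]]
force: [-0.2, 1.2, -2.9]
grip_width: 12.2
```

```bash
python3 z.py 9; python3 arc.py
```

```text
10.6 [545.5422377    5.78979138 196.63968503] [ 1.49909693 -1.92964377 -2.86482921] [-0.25151682 -0.04142721  1.45882528  0.32862342  1.78781168  1.31730536]
grasp kiln [ -15.3 -147.3  214.6] lid est 0.2555531230695201 rad 255.6367789528266 force [ 1.5 -1.9 -2.9] t 10.6
[[0.998, 0.065, 0.009], [0.058, -0.945, 0.323], [0.029, -0.322, -0.946]] 12.451353576702658
```

View pics/z9.png

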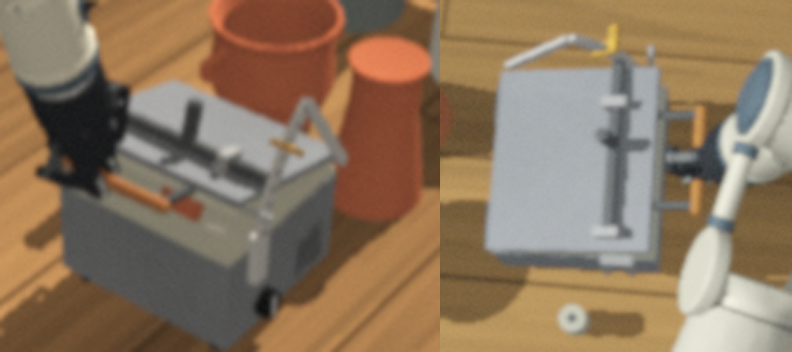

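Emit:
{"method": "jog_arm", "body": {
  "increments": [
    [[-1,0.05,-0.73,-1.05,0,0,0],[-1,0.05,-0.78,-1.01,0,0,0],[-1,0.05,-0.83,-0.97,0,0,0],[-1,0.06,-0.87,-0.93,0,0,0],[-1,0.06,-0.92,-0.88,0,0,0],[-1,0,0,0,0,0,0]]
  ]
}}

```text
t: 11.2
tool_pos: [544.8, 28.6, 257.5]
eef_rot: [[0.998, 0.06, 0.007], [0.055, -0.946, 0.319], [0.026, -0.318, -0.948]]
force: [0.0, -1.2, -2.9]
grip_width: 12.5
```

```bash
python3 z.py 10; python3 arc.py
```

```text
11.3 [544.82649343  27.55771475 255.48924668] [ 0.75133353 -3.64927116 -1.24092829] [-0.20998615 -0.04580018  1.35817049  0.33397945  1.87607152  1.39696107]
grasp kiln [ -15.1 -125.5  273.5] lid est 0.501113630441402 rad 257.076804265067 force [ 0.8 -3.6 -1.2] t 11.3
[[0.998, 0.059, 0.006], [0.054, -0.946, 0.318], [0.025, -0.317, -0.948]] 12.410752453652103
```

View pics/z10.png

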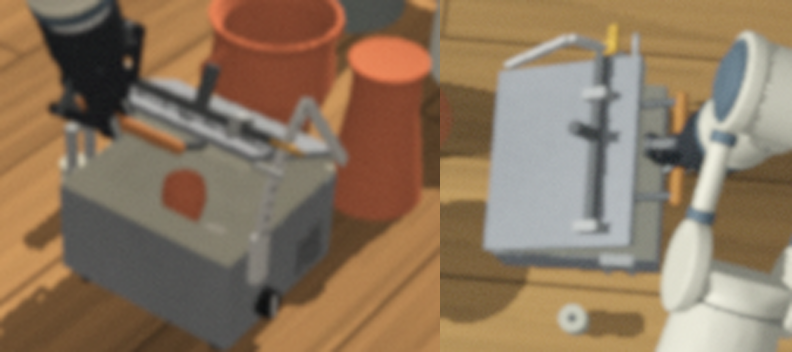

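```bash
cat > zz.py <<'E'
import sys
from h import *
from b import R as RK,K
k=sys.argv[1]
a=cv2.imread(f"pics/s{k}.png");b=cv2.imread(f"pics/t{k}.png")
A=cv2.resize(a[165:215,295:350],None,fx=8,fy=8,interpolation=cv2.INTER_CUBIC)
B=cv2.resize(b[135:175,235:285],None,fx=8,fy=8,interpolation=cv2.INTER_CUBIC)
A=np.vstack([A,np.zeros((max(0,B.shape[0]-A.shape[0]),A.shape[1],3),np.uint8)]);B=np.vstack([B,np.zeros((A.shape[0]-B.shape[0],B.shape[1],3),np.uint8)])
cv2.imwrite(f"pics/zz{k}.png",np.hstack([A[:, :400],B]))
E
python3 zz.py 10
```

```text
(no output)
```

View pics/zz10.png

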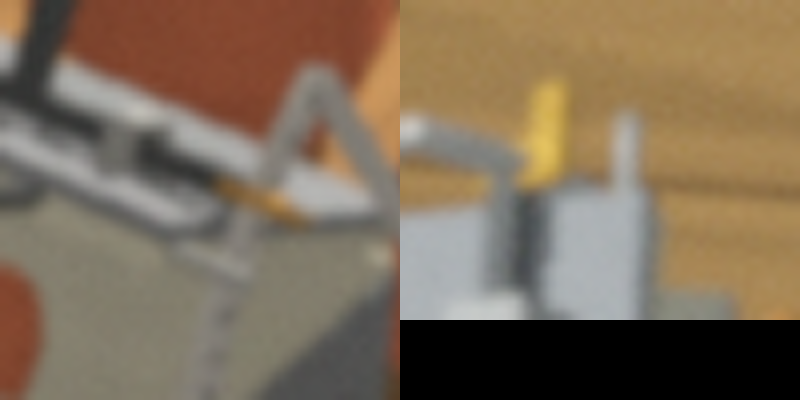

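```bash
cat > pc.py <<'E'
from h import *
from b import R as RK,K
def ang(X):
    k=RK.T@(X-K);return k.round(1),round(np.arctan2(k[2]-150,100-k[1]),3),round(np.hypot(k[2]-150,100-k[1]),1)
def rep(name,ps,pt):
    X,e=tri(ps,pt);print(name,X.round(1),round(e,1),ang(X))
E
python3 - <<'E'
from pc import *
rep("pin",(325.6,198.7),(263,149.3))
rep("clip",(333,192.7),(254.4,145))
print(proj("scene",RK@np.array([143,100-185*np.cos(.5),150+185*np.sin(.5)])+K),proj("top",RK@np.array([143,100-185*np.cos(.5),150+185*np.sin(.5)])+K))
E
```

```text
pin [698.8  86.7 246.2] 0.7 (array([141.6, -66.8, 246.2]), np.float64(0.523), np.float64(192.6))
clip [706.  111.  256.6] 0.1 (array([149.8, -42.9, 256.6]), np.float64(0.641), np.float64(178.3))
[326.83 200.19] [261.6 149.7]
```

Emit:
{"method": "jog_arm", "body": {
  "increments": [
    [[-1,0.04,-0.7,-0.65,0,0,0],[-1,0.04,-0.75,-0.6,0,0,0],[-1,0.02,-0.5,-0.4,0,0,0],[-1,0,0,0,0,0,0]]
  ]
}}

```text
t: 11.7
tool_pos: [544.4, 39.0, 275.4]
eef_rot: [[0.999, 0.054, 0.004], [0.05, -0.948, 0.315], [0.021, -0.315, -0.949]]
force: [0.8, -3.7, -2.0]
grip_width: 12.6
```

```bash
python3 z.py 11; python3 arc.py; python3 zz.py 11
```

```text
11.8 [544.46379983  38.46866064 274.72311905] [ 0.41859578 -3.7313493  -0.50593289] [-0.18807883 -0.04334608  1.32094726  0.33416999  1.90424061  1.4336418 ]
grasp kiln [ -14.9 -114.5  292.8] lid est 0.5872459717589695 rad 257.6512951370178 force [ 0.4 -3.7 -0.5] t 11.8
[[0.999, 0.054, 0.004], [0.05, -0.948, 0.315], [0.02, -0.314, -0.949]] 12.544910977780177
```

View pics/zz11.png

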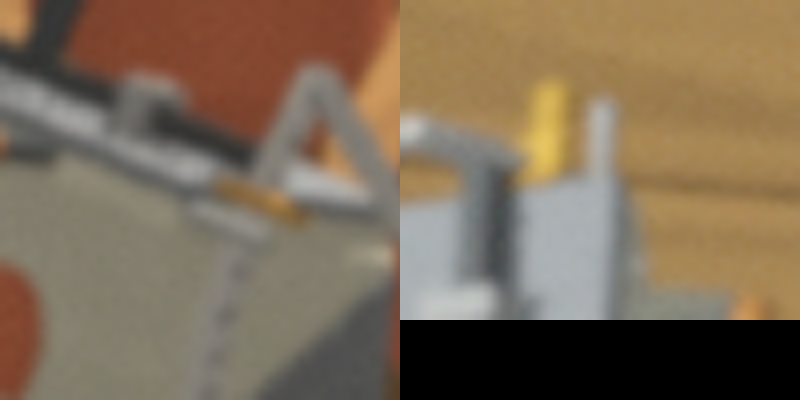

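Run:
```python
from pc import *
rep("pin",(327.8,194.6),(260.3,147.4))
rep("clip",(332.9,192.4),(254.3,145.1))
```

```text
pin [700.2  93.9 257. ] 0.4 (array([143.3, -59.6, 257. ]), np.float64(0.591), np.float64(192.2))
clip [705.4 111.1 257.3] 0.1 (array([149.3, -42.7, 257.3]), np.float64(0.645), np.float64(178.5))
```

Emit:
{"method": "jog_arm", "body": {
  "increments": [
    [[-1,0.02,-0.25,-0.2,0,0,0],[-1,0.02,-0.25,-0.2,0,0,0],[-1,0,0,0,0,0,0],[-1,0,0,0,0,0,0],[-1,0,0,0,0,0,0]]
  ]
}}

```text
t: 12.3
tool_pos: [544.4, 40.7, 278.4]
eef_rot: [[0.999, 0.051, 0.002], [0.048, -0.948, 0.314], [0.018, -0.314, -0.949]]
force: [-0.9, -5.2, -0.9]
grip_width: 12.7
```

```bash
python3 z.py 12; python3 arc.py; python3 zz.py 12
```

```text
12.4 [544.36899369  40.71976031 278.42058525] [-0.57499121 -3.352962   -0.01654989] [-0.18338116 -0.04147368  1.31239696  0.3340394   1.91086673  1.44250168]
grasp kiln [ -14.9 -112.2  296.5] lid est 0.6040691823965763 rad 257.85268341418157 force [-0.6 -3.4 -0. ] t 12.4
[[0.999, 0.051, 0.002], [0.048, -0.948, 0.314], [0.018, -0.314, -0.949]] 12.488604731441608
```

View pics/zz12.png

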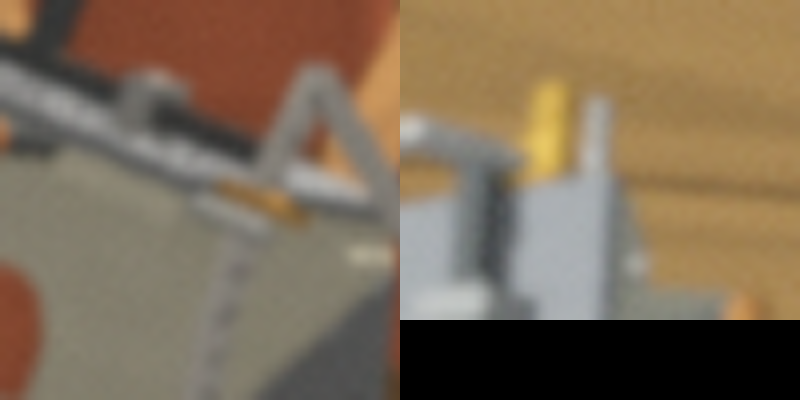

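View pics/z12.png

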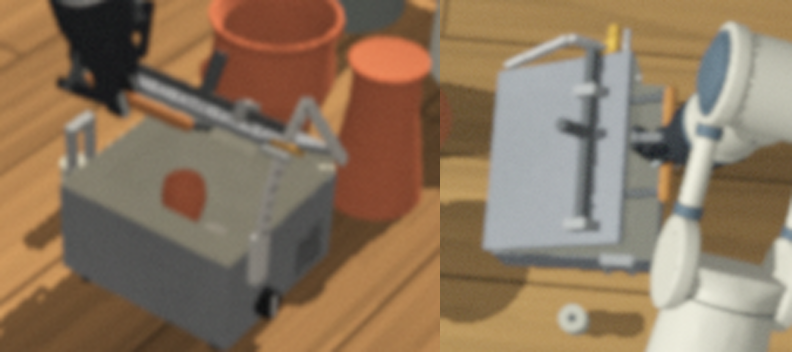

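Run:
```python
from pc import *
ps,pt=(328.25,193.9),(259.9,147.0); cs,ct=(332.9,192.4),(254.3,145.1)
rep("pin",ps,pt);rep("clip",cs,ct)
a=RK.T@(tri(cs,ct)[0]-tri(ps,pt)[0]);print(a)
for t in(.6,.65):print(a[1]*np.sin(t)+a[2]*np.cos(t),"radial",-a[1]*np.cos(t)+a[2]*np.sin(t))
# sensitivity
for d in(-.5,.5):
  print(ang(tri((cs[0],cs[1]+d),ct)[0])[1],ang(tri(cs,(ct[0]+d,ct[1]))[0])[1])
# yellow mask centroids / rows
for f,n in(("t12","top"),("s12","scene"),("t0","top")):
    import os
    im=cv2.imread(f"pics/{f}.png") if os.path.exists(f"pics/{f}.png") else cv2.imread("pics/top0.png")
    h=cv2.cvtColor(im,cv2.COLOR_BGR2HSV); sub=im[140:160,246:270].astype(int) if n=="top" else im[180:198,315:340].astype(int)
    w=np.clip(sub[...,2]-sub[...,0]-(95 if n=="top" else 60),0,None)
    for r in range(w.shape[0]):
        if w[r].sum()>30: print(f,r+(140 if n=="top" else 180),round((w[r]*np.arange(w.shape[1])).sum()/w[r].sum()+(246 if n=="top" else 315),2),w[r].sum())
```

```text
pin [700.7  95.1 259. ] 0.3 (array([143.8, -58.5, 259. ]), np.float64(0.602), np.float64(192.4))
clip [705.4 111.1 257.3] 0.1 (array([149.3, -42.7, 257.3]), np.float64(0.645), np.float64(178.5))
[ 5.44 15.88 -1.71]
7.555757731833658 radial -14.07531614035646
8.249787610067331 radial -13.680095165674935
0.652 0.646
0.638 0.644
t12 146 253.52 77
t12 147 253.26 99
t12 148 253.17 102
t12 149 253.14 108
t12 150 253.01 122
t12 151 252.9 136
t12 152 252.7 142
t12 153 252.82 124
t12 154 253.11 103
t12 155 252.9 78
s12 183 335.24 46
s12 184 335.95 64
s12 185 336.42 66
s12 189 327.26 53
s12 190 328.74 87
s12 191 329.85 41
t0 146 253.44 80
t0 147 253.17 107
t0 148 253.15 110
t0 149 253.1 115
t0 150 252.97 122
t0 151 252.85 137
t0 152 252.76 151
t0 153 252.81 135
t0 154 253.12 113
t0 155 252.88 92
t0 156 252.45 76
t0 157 249.07 56
t0 158 247.31 51
```

Emit:
{"method": "jog_arm", "body": {
  "increments": [
    [[-1,0,-0.25,-0.2,0,0,0],[-1,0,0,0,0,0,0],[-1,0,0,0,0,0,0],[-1,0,0,0,0,0,0],[-1,0,0,0,0,0,0]]
  ]
}}

```text
t: 12.9
tool_pos: [544.3, 42.3, 280.7]
eef_rot: [[0.999, 0.051, 0.002], [0.048, -0.948, 0.314], [0.017, -0.313, -0.95]]
force: [-0.2, -4.8, -1.1]
grip_width: 12.4
```

```bash
python3 z.py 13; python3 arc.py; python3 zz.py 13; python3 arc.py
```

```text
13.0 [544.29967209  42.2764627  280.6831491 ] [-0.65204222 -4.44483878 -1.41227022] [-0.18038155 -0.04117729  1.3080189   0.33421094  1.91398909  1.44704576]
grasp kiln [ -14.9 -110.7  298.7] lid est 0.6147424742777974 rad 257.86632501228405 force [-0.7 -4.4 -1.4] t 13.0
[[0.999, 0.051, 0.001], [0.048, -0.948, 0.314], [0.017, -0.313, -0.95]] 12.617921859780948
grasp kiln [ -14.9 -110.7  298.7] lid est 0.6147424742777974 rad 257.86632501228405 force [-0.7 -4.4 -1.4] t 13.0
[[0.999, 0.051, 0.001], [0.048, -0.948, 0.314], [0.017, -0.313, -0.95]] 12.617921859780948
```

View pics/zz13.png

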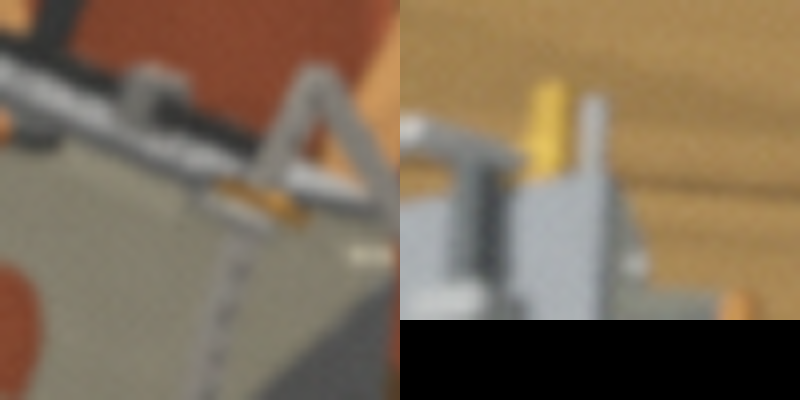

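```bash
python3 -c "
from workcell import ctrl
print(ctrl.finish_job()); s=ctrl.sense(); print(s['t'],s['tool_pos'],s['grip_width'])"
```

```text
the job is handed in; nothing more can be done
None
the job is handed in; nothing more can be done
```

I drew the bolt back with the lid shut, lifted the lid to just under the mark and handed the job in at about 13 s with the gripper still holding the lid. `finish_job` reports no verdict, so everything below comes from my own readings.

- **Bolt:** the pictures and the tool position both put its travel at about 40 mm, above the required 35 mm. It would not move past that under a push of about 5 N. I expected 45 mm, so either it started a few millimetres out or it stopped short of its end; I did not find out which.
- **Lid:** the arm position puts it at about 0.615 rad. The mark clip measured about 0.645 rad from the two camera views, so I estimate the pin is about 6 mm below the mark, with an error of about 3 mm. I stopped slightly short so the pin would not push the clip.
- **Clip and other objects:** the last clip comparison was at about 0.60 rad, and the clip matched the first picture. I saw no bystander out of place, but I did not measure them.
- **Hold:** the tool was still over the last rows. The gripper was set to 40 N on the bar, about 12.6 mm between the pads.
- **Disagreement:** the camera put the pin about 192 mm from the hinge line instead of the stated 185 mm. The arm put the handle at about 258 mm instead of 255 mm. At the two earlier stops where I measured the pin by camera, its angle agreed with the arm's to within about 0.005 rad, so I relied on the angles.

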